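# Pin back the take-up arm of a bench belt sander

## Task

The luthier's small bench belt sander needs a new belt, so its sprung take-up arm has to be locked back. Take the steel locking pin out of the tool rack, push the tail of the arm round with the pin's shank until the pin is over the locking slot in the sander's bed, and drop the pin well down into it, so that it stands there and holds the arm back when you let go.

Things in the scene. Friction and masses are not known exactly. Their poses are not given: they have to be found in the camera images.
- pin: Steel pin, 0.25 kg, upright in one of 3 holes of a wooden rack (top 95 mm above bench) beside a bulb-handled reamer and a T-key (these stand up to 76 mm above rack). Origin at its tip, z up. From the tip: shank 14 mm diameter, 80 long (last 10 mm tapered); collar 34 wide, 6 thick, resting on rack; round knob 26 diameter, 42 high. Grip the knob 110 mm above tip, fingers closing along the push.
- lock_hole (a point): Centre of the mouth of the locking slot in the fixed sander's grey bed (240 x 320 mm, top 50 mm above bench): 34 mm (x) by 24 mm (y), 46 deep, blind. Axes of the sander: z up, y along the bed's long side. Tail at rest lies to +y of the slot. Set the pin down 75 mm to +y of its centre with its tip 5 mm above the bed, push straight along -y (tail met at about 50 mm) to over the slot, lower 45 mm.
- take_up (a joint): Angle (rad) of the sprung take-up arm about its upright pivot, 86 mm to +x and 9 mm to +y of the slot's centre (sander's axes). 0 = resting at its stop, as found; grows as the tail goes to -y; about 0.6 with an upright pin over the slot's middle (0.4 to 0.65 once locked), 0.85 at most. The spring always drives it back to 0 and presses on the pin with 1 to 2.5 N.
- tail_end (a point): Top of the free end of the arm's straight steel tail, 120 mm from the pivot, 77 mm above the bench; its axes turn with the arm. The tail is 20 mm wide, its underside 7 mm and its top 27 mm above the bed. The arm's other end carries an aluminium tension wheel, 48 mm diameter, top 147 mm above bench. A motor box, 45 mm high, stands on the bed from 156 mm to +y of the slot.
There are look-alikes about, which are no part of the job. Leave any blue or purple look-alike of the pin alone.

How it is judged:
On the way, in this order (a step that is already met when the one before it is completed fails the run):
1. the pin is lifted out of the rack (height (world z) of pin above 0.1 m), for 0.1 s.
2. the arm is swung back and held, the pin's tip not yet down in the slot (value of joint take_up above 0.35 rad and z of pin in the frame of lock_hole above -0.012 m), for 0.1 s.
At the end, for the whole second after the job is handed in: The pin stands in the locking slot, its tip at least 22 mm below the bed's top, within 20 mm of the slot's axis and leaning no more than 34 degrees; the take-up arm stays swung back by more than 0.35 rad, held by the pin; both are at rest and released (value of joint take_up above 0.35 rad and horizontal distance between pin and lock_hole below 0.02 m and z of pin in the frame of lock_hole below -0.022 m and angle between pin's own z axis and vertical below 0.6 rad and linear speed of pin below 0.03 m/s and velocity of joint take_up between -0.05 and 0.05 rad/s); the robot touches nothing.
It also fails if it takes over 48 s, if anything falls off the work surface, if the arm or the gripper's body presses on something with over 40 N, if the wrist force passes 120 N, or if a joint passes its speed limit or range.

## Robot

A 7-joint arm with a two-finger parallel gripper is mounted at the origin on the work surface. World frame = base frame: x ahead of the robot, y to its left, z up, the work surface at z = 0. Lengths are in m, angles in rad, forces in N, time in s.
With the tool pointing down it reaches from about 0.4 to 0.9 m from the base axis. Payload 5.5 kg.
Tool frame: the origin (TCP) lies at the very end of the fingers, on their centre line; the grasp point (between the pads) lies 19 mm behind it; z points along the fingers, y is the line along which they close (so a half turn about z gives the same grasp; the last joint's range is limited). The gripper opens to 92 mm and grips with 3 to 60 N. Pads are 19 mm wide; open, the fingers measure 130 mm over their backs; the gripper's body (75 mm by 190 mm) begins 47 mm behind the grasp point.
Start: joints at [1.384, 0.501, -0.427, 1.55, 0.221, 1.138, -0.21], TCP at [0.283, -0.585, 0.227] pointing down, gripper open.
Joint ranges: [-2.88, 2.88], [-0.31, 2.03], [-1.54, 1.56], [0.2, 2.42], [-1.41, 4.55], [0.19, 2.02], [-2.57, 2.57]. Speed limits (rad/s): [2.57, 2.57, 3.14, 3.14, 3.14, 3.14, 3.14].

## Interface

Orientations are given as a unit quaternion [x, y, z, w].
In Python, from workcell import arm gives the robot as it stands.
- The arm moves only by the tool step_arm, never from a script. Its argument "series" is a list of rows, each a list of 7 numbers: the shift along the tool's x, y, z as a fraction of full scale, then the turn, a rotation vector about the tool's x, y, z as a fraction of full scale, then the opening in per cent of the stroke, from 0 (shut) to 100 (fully open). In form: [[dx, dy, dz, wx, wy, wz, hand], ...]. A call has 1 to 5 rows; each row shifts and turns the commanded pose from where the row before left it, along the tool's axes as they then stand; what a row does not reach is not made up. Full scale, the value 1, is 250 mm for a shift and 360 degrees for a turn. A row lasts 1/12 s, in which the tool goes at most 41.7 mm and 7.16 degrees, less where a joint would pass 70% of its speed; a pose out of reach is approached as far as the arm can. A call with a number of a shift or a turn outside -1 to 1 is refused whole. A call with a gripper value outside its range is refused whole. The fingers move at their own pace and stop on an object; "grip_force" is the grip in N (left out, the last holds). Time passes only in rows, so rows that do not move let the fingers close. It gives the time, the measured TCP pose, the force, the opening and the grip force at its end, in the units of the state.
- arm.read_state(): the state, without advancing time (a new reading comes with each control period).
- arm.grab_frame(name): name is "side" or "top"; returns the picture (420x560x3 uint8, blue, green, red); there is no depth.
- arm.calibration(name): a dict with "vertical_fov" (degrees; the focal length in pixels is half the picture's height over the tangent of half this angle, whatever the lens; pixels are square), "cx", "cy" (the principal point, pixels), "rvec" (rotation vector, rad) and "tvec" (3), from world to camera coordinates, as OpenCV has them. Camera axes: x right, y down, z forward; pixel columns grow to the right and rows downward; lengths in m; the calibration is good to about 2 mm. A picture is of the moment at which its call begins. calibration takes no time and is no camera call.
- arm.job_done(): hands the job in; it is judged then, once.
The state is a dict: "clock": time; "q": joint angles; "qd": joint speeds; "effort": joint torques, N m; "ee_pos": TCP position; "tcp_rot": TCP orientation; "contact_force": force on the tool from outside, world axes, zero at the start; "moment": the same for the moment, N m; "gripper_width": finger opening in m; "grip_force": force on a finger pad.
Only numpy, scipy, OpenCV 4.12 (cv2) and the standard library are available. Lean on these libraries where they do the work, as an engineer would, in place of code of your own. Each camera call takes 0.05 s, during which the arm holds its last target. There are 200 camera calls.

## Working session

There is one attempt and no reset: what is moved stays moved. The work goes in short steps, Python scripts to look and compute and a tool call to move; the robot and the scene stay as the last step left them, time stands still between calls to the robot, and variables do not carry over. Pictures are saved under pics/ and viewed, at most 10 in all, crops included, and the job is handed in when it is done.

Besides the shell and the picture viewer there is one more tool, called after "Request:" in YAML: its name, and indented under it one key for each argument. step_arm: Moves the arm, as the interface text tells. Shift numbers are shares of 250 mm and turn numbers shares of 360 degrees, none past 1 either way. Its arguments: {"type":"object","properties":{"series":{"type":"array"},"grip_force":{"type":"number"}},"required":["series"]}

```bash
mkdir -p pics; cat > h.py <<'E'
import numpy as np, cv2
from workcell import arm
from scipy.spatial.transform import Rotation as R
def cam(n):
    c=arm.calibration(n); f=210/np.tan(np.radians(c["vertical_fov"])/2)
    K=np.array([[f,0,c["cx"]],[0,f,c["cy"]],[0,0,1]]); return K,np.array(c["rvec"],float).ravel(),np.array(c["tvec"],float).ravel(),c
def onz(n,uv,z):
    K,r,t,c=cam(n); M=R.from_rotvec(r).as_matrix(); o=-M.T@t
    uv=np.atleast_2d(np.array(uv,float))
    d=(M.T@np.linalg.inv(K)@np.c_[uv,np.ones(len(uv))].T).T
    return o+d*((z-o[2])/d[:,2])[:,None]
def proj(n,P):
    K,r,t,c=cam(n); return cv2.projectPoints(np.atleast_2d(np.array(P,float)),r,t,K,None)[0][:,0]
def tool(dworld):
    s=arm.read_state(); return R.from_quat(s["tcp_rot"]).inv().apply(dworld)/0.25
E
python3 - <<'E'
from h import *
for n in ("side","top"):
    im=arm.grab_frame(n); cv2.imwrite(f"pics/{n}0.png",im); print(n,arm.calibration(n))
    np.save(n,im)
s=arm.read_state(); print(s["clock"],s["ee_pos"],R.from_quat(s["tcp_rot"]).as_matrix().round(3))
E
```

```text
side {'vertical_fov': 49.31334376967177, 'cx': 278.09609696208906, 'cy': 202.73393851278735, 'rvec': array([ 0.02897314, -2.92680138,  1.12353308]), 'tvec': array([0.52877828, 0.12267391, 0.85830048])}
top {'vertical_fov': 54.98730262291893, 'cx': 281.1570273776029, 'cy': 208.17639926736229, 'rvec': array([ 2.18573469, -2.14401486,  0.09684701]), 'tvec': array([-0.0728471 ,  0.54190661,  0.81144004])}
0.1 [ 0.28231114 -0.58480253  0.22579044] [[ 0.901  0.435 -0.001]
 [ 0.435 -0.901  0.002]
 [ 0.    -0.002 -1.   ]]
```

View pics/side0.png

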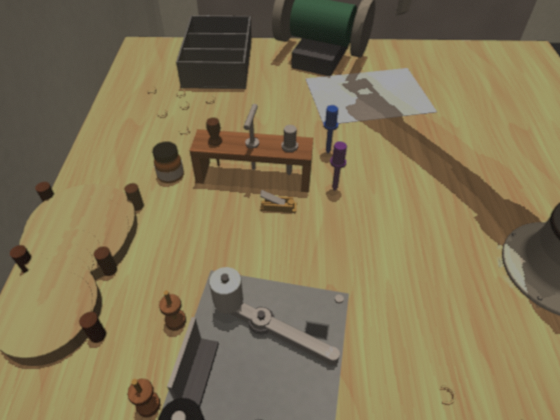

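View pics/top0.png

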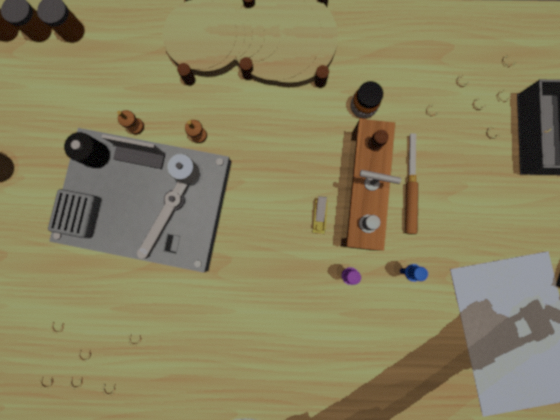

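The side view shows the pin at (290,137) at the right end of the rack, the slot at (317,329), and the tail from the pivot (262,317) to its end (335,354). In the top view the knob is at (370,223), the slot at (173,243), the pivot at (172,199) and the tail end at (143,253).

```bash
python3 - <<'E'
from h import *
t=np.load("top.npy"); s=np.load("side.npy")
def blob(im,box,f,seed):
    x0,y0,x1,y1=box; c=im[y0:y1,x0:x1].astype(int); m=f(c).astype(np.uint8)
    n,l,st,ce=cv2.connectedComponentsWithStats(m)
    i=1+np.argmin([np.hypot(*(ce[k]+[x0,y0]-seed)) if st[k][4]>15 else 1e9 for k in range(1,n)])
    return ce[i]+[x0,y0],st[i]+[x0,y0,0,0,0],l==i
sat=lambda c:c.max(2)-c.min(2)
# slot
for n,im,box,seed in(("top",t,(160,228,190,258),(173,243)),("side",s,(300,315,335,345),(317,329))):
    c,st,_=blob(im,box,lambda c:c.max(2)<65,np.array(seed)); print(n,"slot",c,st,onz(n,c,.05))
# knob
for n,im,box,seed in(("top",t,(352,205,390,240),(371,223)),("side",s,(275,118,305,155),(290,135))):
    c,st,_=blob(im,box,lambda c:(sat(c)<30)&(c.max(2)>60),np.array(seed)); print(n,"knob",c,st,onz(n,c,.143),onz(n,c,.125))
# bed
m=((sat(t[120:280,40:240].astype(int))<25)).astype(np.uint8); m=cv2.morphologyEx(m,cv2.MORPH_OPEN,np.ones((5,5)))
cs=max(cv2.findContours(m,0,2)[0],key=cv2.contourArea); b=cv2.boxPoints(cv2.minAreaRect(cs))+[40,120]; print(b, onz("top",b,.05))
print("pivot",onz("top",[172,199],.077),onz("side",[262,317],.08),"tail",onz("top",[143,253],.077),onz("side",[335,354],.077))
a=cv2.resize(t[125:275,40:240],None,fx=4,fy=4,interpolation=2);
cv2.imwrite("pics/c1.png",a[:, :800])
k=np.hstack([cv2.resize(t[200:250,345:395],(400,400),interpolation=2),cv2.resize(s[110:160,265:315],(400,400),interpolation=2)])
cv2.imwrite("pics/c2.png",k)
E
```

```text
top slot [168.48780488 242.59756098] [165 235   8  17  82] [[0.46718654 0.16216255 0.05      ]]
side slot [316.45833333 330.03333333] [306 323  21  16 240] [[0.46536626 0.15914342 0.05      ]]
top knob [369.36501901 222.93155894] [359 215  21  18 263] [[ 0.50814232 -0.22105432  0.143     ]] [[ 0.50936101 -0.22478822  0.125     ]]
side knob [289.37172775 138.57068063] [282 126  16  26 191] [[ 0.51086587 -0.19367578  0.143     ]] [[ 0.51059053 -0.21512579  0.125     ]]
[[ 45.52721405 240.71121216]
 [ 68.20769501 125.0407238 ]
 [231.34729004 157.02888489]
 [208.66680908 272.69937134]] [[0.46609946 0.41071802 0.05      ]
 [0.70578797 0.38220023 0.05      ]
 [0.64423516 0.04142437 0.05      ]
 [0.4090781  0.07910409 0.05      ]]
pivot [[0.55224447 0.15152211 0.077     ]] [[0.55063963 0.15422315 0.08      ]] tail [[0.44589485 0.2029032  0.077     ]] [[0.44192567 0.20968513 0.077     ]]
```

View pics/c1.png

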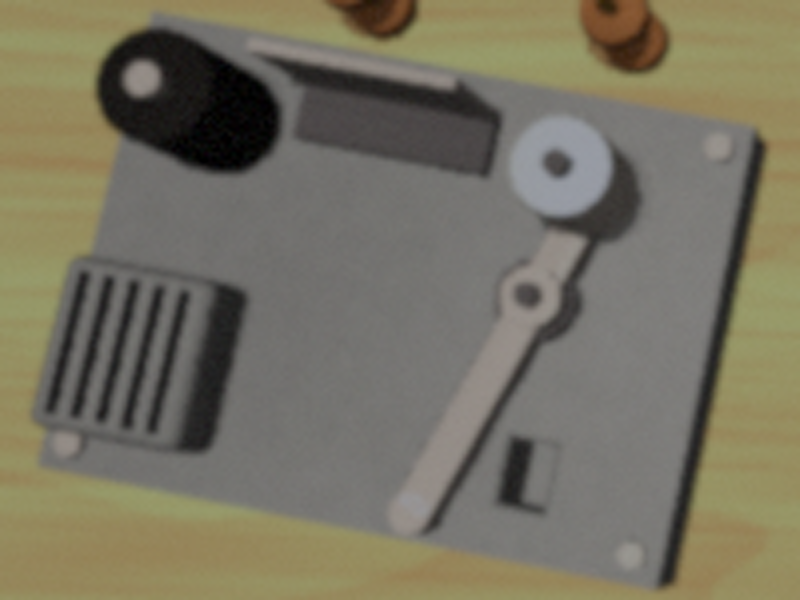

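View pics/c2.png

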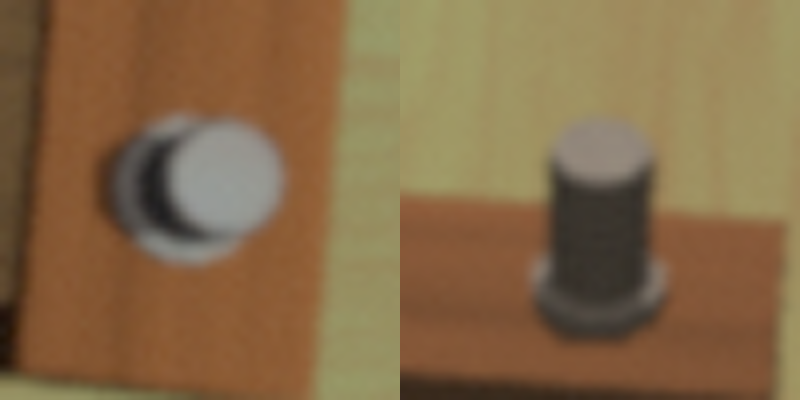

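The crops give the knob top centre at about (373,221.8) in the top view and (289.8,128.5) in the side view. The slot mouth centre is at about (171.9,243.4) in the top view. The pin is the only grey knob in the rack.

```bash
python3 - <<'E'
from h import *
print("knob",onz("top",[373,221.8],.143),onz("side",[289.8,128.5],.143))
sl=onz("top",[171.9,243.4],.05)[0]; s2=onz("side",[317,330.3],.05)[0]; print("slot",sl,s2)
c=lambda x,y:(x/4+40-.4,y/4+125-.4)
P=onz("top",[c(40,465),c(660,587),c(155,12),c(757,130)],.05)
pv=onz("top",[c(530,293)],.08)[0]; print("pivot",pv, onz("side",[262,316],.085))
for a,b in((1,0),(3,2)): 
    d=P[a]-P[b]; print("y edge",np.degrees(np.arctan2(-d[1],-d[0])),np.linalg.norm(d))
for a,b in((2,0),(3,1)):
    d=P[a]-P[b]; print("x edge +90",90+np.degrees(np.arctan2(d[1],d[0])),np.linalg.norm(d))
S=(sl+s2)/2; d=pv-S; print("pivot ang",np.degrees(np.arctan2(d[1],d[0])-np.arctan2(9,86))+90, np.linalg.norm(d[:2]))
st=arm.read_state();print(st["q"],st["contact_force"],st["gripper_width"])
E
```

```text
knob [[ 0.51028083 -0.22750685  0.143     ]] [[ 0.51010977 -0.2245047   0.143     ]]
slot [0.46571732 0.15521896 0.05      ] [0.46453012 0.15957864 0.05      ]
pivot [0.55415658 0.15057622 0.08      ] [[0.5504699  0.15519921 0.085     ]]
y edge 80.20350963560912 0.31979092050494057
y edge 79.76726058540616 0.31922328464485605
x edge +90 79.91206468095606 0.23840954274954934
x edge +90 80.04913130331784 0.235976778048991
pivot ang 79.64366525253233 0.08929388605858553
[ 1.38418892  0.50176092 -0.4268182   1.55131735  0.22081403  1.13831036
 -0.21030622] [-0.22797585  0.06239196  0.07052589] 0.09167835001392681
```

Request:
step_arm:
  series:
    - [0,0,0,0,0,0.0198,100]
    - [0,0,0,0,0,0.0198,100]
    - [0,0,0,0,0,0.0198,100]
    - [0,0,0,0,0,0.0198,100]
    - [0,0,0,0,0,0.0198,100]
  grip_force: 40

```text
clock: 0.52
ee_pos: [0.2824, -0.585, 0.2261]
tcp_rot: [0.996, -0.089, -0.0, -0.001]
contact_force: [0.1, 1.0, 0.6]
gripper_width: 0.0919
grip_force: 0.0
```

```bash
cat >> h.py <<'E'
def rep(target=None):
    s=arm.read_state(); M=R.from_quat(s["tcp_rot"]).as_matrix(); p=np.array(s["ee_pos"])
    print(round(s["clock"],2),p.round(4),"yang",np.degrees(np.arctan2(M[1,1],M[0,1])).round(2),"z",M[:,2].round(3),"F",np.round(s["contact_force"],1),"w",round(s["gripper_width"],4),round(s["grip_force"],1))
    if target is not None: print("d/250 tool",tool(np.array(target)-p).round(4))
    return p
E
python3 -c "
from h import *
rep([.51,-.226,.2]); print(arm.read_state()['q'])"
```

```text
0.52 [ 0.2824 -0.585   0.2261] yang -100.22 z [-0.     0.001 -1.   ] F [0.1 1.  0.6] w 0.0919 0.0
d/250 tool [ 0.6411 -1.5745  0.1055]
[ 1.29368959  0.48413268 -0.29752565  1.5545589   0.15145524  1.12682373
 -0.78615907]
```

Request:
step_arm:
  series:
    - [0.06,-0.145,0,0,0,0,100]
    - [0.06,-0.145,0,0,0,0,100]
    - [0.06,-0.145,0,0,0,0,100]
    - [0.06,-0.145,0,0,0,0,100]
    - [0.06,-0.145,0,0,0,0,100]

```text
clock: 0.93
ee_pos: [0.388, -0.4177, 0.2263]
tcp_rot: [0.996, -0.086, -0.0, -0.0]
contact_force: [0.7, -1.1, -0.2]
gripper_width: 0.0919
grip_force: 0.0
```

Request:
step_arm:
  series:
    - [0.06,-0.145,0,0,0,0,100]
    - [0.06,-0.145,0,0,0,0,100]
    - [0.06,-0.145,0,0,0,0,100]
    - [0.06,-0.145,0,0,0,0,100]
    - [0.06,-0.145,0,0,0,0,100]

```text
clock: 1.35
ee_pos: [0.4929, -0.2521, 0.2265]
tcp_rot: [0.996, -0.086, -0.0, -0.0]
contact_force: [0.5, -0.7, -0.1]
gripper_width: 0.092
grip_force: 0.0
```

```bash
python3 -c "
from h import *
rep([.51,-.226,.106]); print(arm.read_state()['q'])"
```

```text
1.35 [ 0.4929 -0.2521  0.2265] yang -99.87 z [-0.001  0.    -1.   ] F [ 0.5 -0.7 -0.1] w 0.092 0.0
d/250 tool [ 0.0498 -0.1146  0.482 ]
[ 0.8011577   0.33145523 -0.46128321  1.79510137  0.16752703  1.05413846
 -1.4647419 ]
```

Request:
step_arm:
  series:
    - [0.045,-0.118,0,0,0,0,100]
    - [0,0,0.12,0,0,0,100]
    - [0,0,0.12,0,0,0,100]
    - [0,0,0,0,0,0,100]
    - [0,0,0,0,0,0,100]

```text
clock: 1.77
ee_pos: [0.507, -0.2262, 0.1652]
tcp_rot: [0.996, -0.086, -0.002, -0.001]
contact_force: [-0.1, 0.0, -0.6]
gripper_width: 0.0917
grip_force: 0.0
```

```bash
python3 - <<'E'
from h import *
p=rep([.51,-.226,.106])
t=arm.grab_frame("top"); s=arm.grab_frame("side")
a,b=proj("top",[[.51,-.226,.143]])[0],proj("side",[[.51,-.226,.143]])[0]; print(a,b)
a=a.astype(int);b=b.astype(int)
c=lambda im,q:cv2.resize(im[max(q[1]-50,0):q[1]+50,q[0]-50:q[0]+50],(400,400),interpolation=2)
cv2.imwrite("pics/c3.png",np.hstack([c(t,a),c(s,b)]))
E
```

```text
1.77 [ 0.507  -0.2262  0.1652] yang -99.86 z [-0.004  0.002 -1.   ] F [-0.1  0.  -0.6] w 0.0917 0.0
d/250 tool [ 0.0129 -0.0024  0.2369]
[372.15091591 221.94149493] [289.85704566 128.02362092]
```

View pics/c3.png

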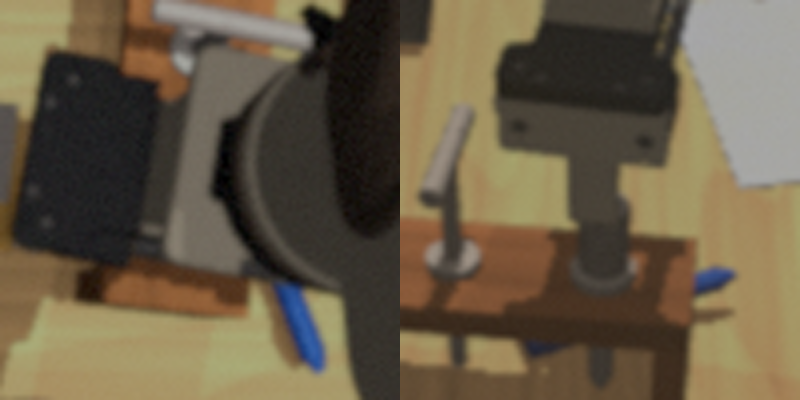

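The crop shows the open fingers straddling the grey pin, which is still upright in its hole at about (290,140) in the side view. The blue and purple look-alikes, which stood on their tips, now lie on the bench. My force readings were about 0, and they are clear of the path.

Request:
step_arm:
  series:
    - [0.012,-0.002,0,0,0,0,100]
    - [0,0,0.08,0,0,0,100]
    - [0,0,0.08,0,0,0,100]
    - [0,0,0.07,0,0,0,100]
    - [0,0,0,0,0,0,100]

```text
clock: 2.28
ee_pos: [0.5103, -0.2269, 0.1076]
tcp_rot: [0.996, -0.087, -0.001, -0.0]
contact_force: [0.2, 0.4, -0.6]
gripper_width: 0.0917
grip_force: 0.0
```

Request:
step_arm:
  series:
    - [0,0,0,0,0,0,20]
    - [0,0,0,0,0,0,20]
    - [0,0,0,0,0,0,20]
    - [0,0,0,0,0,0,0]
    - [0,0,0,0,0,0,0]
  grip_force: 40

```text
clock: 2.7
ee_pos: [0.5124, -0.2271, 0.1103]
tcp_rot: [0.996, -0.086, 0.001, 0.0]
contact_force: [-1.1, -0.2, -0.1]
gripper_width: 0.063
grip_force: 0.0
```

```bash
python3 - <<'E'
from h import *
p=rep([.51,-.226,.106])
E
```

```text
2.7 [ 0.5124 -0.2271  0.1103] yang -99.88 z [ 0.002 -0.001 -1.   ] F [-1.1 -0.2 -0.1] w 0.063 0.0
d/250 tool [-0.0102 -0.0028  0.0173]
```

Request:
step_arm:
  series:
    - [0,0,0,0,0,0,0]
    - [0,0,0,0,0,0,0]
    - [0,0,0,0,0,0,0]
    - [0,0,0,0,0,0,0]
    - [0,0,0,0,0,0,0]

```text
clock: 3.12
ee_pos: [0.5117, -0.2268, 0.1092]
tcp_rot: [0.996, -0.086, -0.0, -0.0]
contact_force: [-0.3, 0.8, -0.4]
gripper_width: 0.0297
grip_force: 0.0
```

Request:
step_arm:
  series:
    - [0,0,0,0,0,0,0]
    - [0,0,0,0,0,0,0]
    - [0,0,0,0,0,0,0]
    - [0,0,0,0,0,0,0]
    - [0,0,0,0,0,0,0]

```text
clock: 3.53
ee_pos: [0.5117, -0.2265, 0.1092]
tcp_rot: [0.996, -0.086, -0.0, -0.0]
contact_force: [0.2, 1.0, -0.6]
gripper_width: 0.0258
grip_force: 40.0
```

Request:
step_arm:
  series:
    - [0,0,-0.06,0,0,0,0]
    - [0,0,-0.1,0,0,0,0]
    - [0,0,-0.1,0,0,0,0]
    - [0,0,-0.1,0,0,0,0]
    - [0,0,-0.1,0,0,0,0]

```text
clock: 3.95
ee_pos: [0.5108, -0.2268, 0.2246]
tcp_rot: [0.996, -0.086, -0.001, -0.0]
contact_force: [0.3, -0.0, -3.4]
gripper_width: 0.0255
grip_force: 40.0
```

Request:
step_arm:
  series:
    - [0,0,-0.08,0,0,0,0]
    - [0,0,0,0,0,0,0]
    - [0,0,0,0,0,0,0]

```text
clock: 4.2
ee_pos: [0.5119, -0.2272, 0.2447]
tcp_rot: [0.996, -0.086, 0.001, 0.001]
contact_force: [-0.3, 0.2, -3.4]
gripper_width: 0.0254
grip_force: 40.0
```

```bash
python3 - <<'E'
from h import *
S=np.array([.465,.157]); yh=np.array([np.cos(np.radians(80)),np.sin(np.radians(80))])
T=S+.075*yh; print(T)
p=rep([*T,.235])
t=arm.grab_frame("top"); s=arm.grab_frame("side")
a=proj("side",[p-[0,0,.094]])[0].astype(int); print(a)
c=lambda im,q:cv2.resize(im[max(q[1]-75,0):max(q[1]-75,0)+120,q[0]-60:q[0]+60],(600,600),interpolation=2)
cv2.imwrite("pics/c4.png",c(s,a))
E
```

```text
[0.47802361 0.23086058]
4.2 [ 0.5119 -0.2272  0.2447] yang -99.89 z [ 0.001 -0.001 -1.   ] F [-0.3  0.2 -3.4] w 0.0254 40.0
d/250 tool [-0.4482 -1.7818  0.0362]
[288 124]
```

View pics/c4.png

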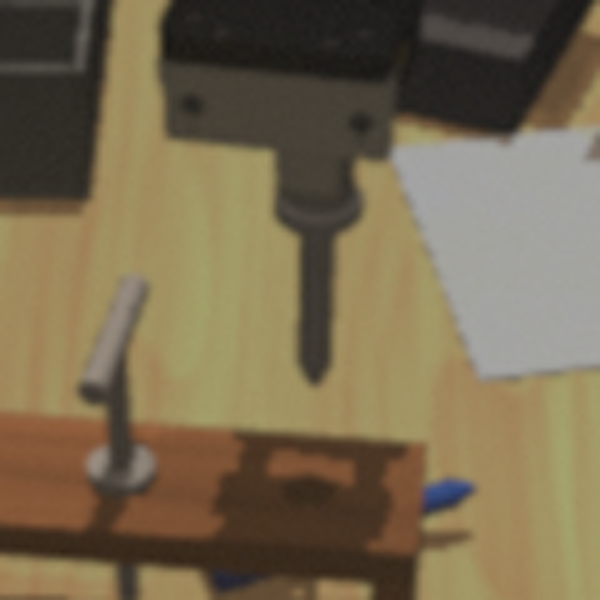

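The pin hangs upright in the fingers with its tip at about (291,125) in the side view.

Request:
step_arm:
  series:
    - [-0.0375,-0.14,0,0,0,0,0]
    - [-0.0375,-0.148,0,0,0,0,0]
    - [-0.0375,-0.148,0,0,0,0,0]
    - [-0.0375,-0.148,0,0,0,0,0]
    - [-0.0375,-0.148,0,0,0,0,0]

```text
clock: 4.72
ee_pos: [0.4951, -0.0369, 0.2423]
tcp_rot: [0.996, -0.086, -0.002, -0.0]
contact_force: [0.9, 0.3, -3.5]
gripper_width: 0.0253
grip_force: 40.0
```

Request:
step_arm:
  series:
    - [-0.0375,-0.148,0,0,0,0,0]
    - [-0.0375,-0.148,0,0,0,0,0]
    - [-0.0375,-0.148,0,0,0,0,0]
    - [-0.0375,-0.148,0,0,0,0,0]
    - [-0.0375,-0.148,0,0,0,0,0]

```text
clock: 5.13
ee_pos: [0.4808, 0.153, 0.2425]
tcp_rot: [0.996, -0.086, -0.001, 0.0]
contact_force: [0.8, 0.1, -3.1]
gripper_width: 0.0251
grip_force: 40.0
```

Request:
step_arm:
  series:
    - [-0.0375,-0.148,0,0,0,0,0]
    - [-0.035,-0.148,0,0,0,0,0]
    - [0,0,0,0,0,0,0]
    - [0,0,0,0,0,0,0]
    - [0,0,0,0,0,0,0]

```text
clock: 5.55
ee_pos: [0.4763, 0.2271, 0.2425]
tcp_rot: [0.996, -0.086, -0.001, 0.001]
contact_force: [-0.8, -0.3, -2.5]
gripper_width: 0.0254
grip_force: 40.0
```

```bash
python3 - <<'E'
from h import *
p=rep([0.478,.231,.149]); print(arm.read_state()["q"])
s=arm.grab_frame("side")
a=proj("side",[p-[0,0,.094]])[0]; print(a); a=a.astype(int); print(a-[75,75])
cv2.imwrite("pics/c5.png",cv2.resize(s[a[1]-75:a[1]+75,a[0]-75:a[0]+75],(600,600),interpolation=2))
E
```

```text
5.55 [0.4763 0.2271 0.2425] yang -99.82 z [-0.003 -0.001 -1.   ] F [-0.8 -0.3 -2.5] w 0.0254 40.0
d/250 tool [ 0.0052 -0.0173  0.3738]
[ 0.10830663  0.311851   -0.72491297  1.82976746  0.23098225  1.08964154
 -2.44340521]
[314.76927971 343.26076621]
[239 268]
```

View pics/c5.png

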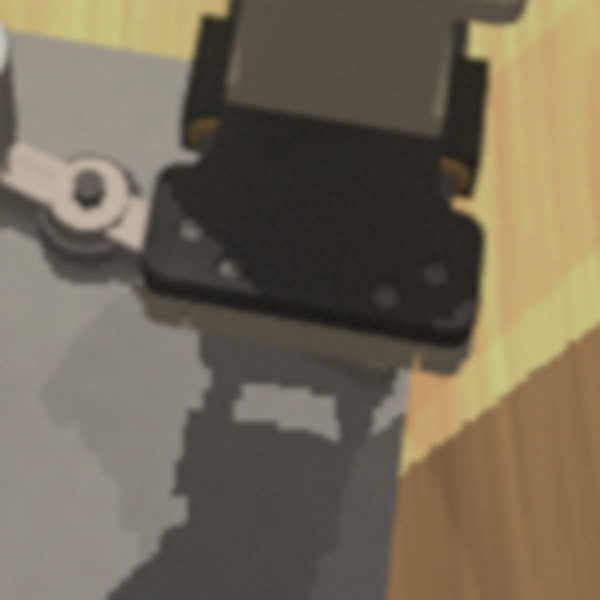

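The gripper hides the pin in this view, but it is over the bed with the tail clear to the left. I'm relying on the measured poses here.

Request:
step_arm:
  series:
    - [0.005,-0.014,0.03,0,0,0,0]
    - [0,0,0.1,0,0,0,0]
    - [0,0,0.1,0,0,0,0]
    - [0,0,0.09,0,0,0,0]
    - [0,0,0.04,0,0,0,0]

```text
clock: 6.02
ee_pos: [0.4777, 0.2283, 0.1506]
tcp_rot: [0.996, -0.087, -0.002, 0.001]
contact_force: [-0.5, -0.7, -4.2]
gripper_width: 0.0249
grip_force: 40.0
```

Request:
step_arm:
  series:
    - [0,0,0,0,0,0,0]
    - [0,0,0,0,0,0,0]
    - [0,0,0,0,0,0,0]

```text
clock: 6.27
ee_pos: [0.4801, 0.2314, 0.1554]
tcp_rot: [0.996, -0.086, 0.001, -0.001]
contact_force: [0.5, 0.2, -3.0]
gripper_width: 0.0254
grip_force: 40.0
```

```bash
python3 - <<'E'
from h import *
p=rep([.465,.157,.149])
E
```

```text
6.27 [0.4801 0.2314 0.1554] yang -99.9 z [ 0.002  0.001 -1.   ] F [ 0.5  0.2 -3. ] w 0.0254 40.0
d/250 tool [-0.0084  0.3035  0.0251]
```

Request:
step_arm:
  series:
    - [0,0,0,0,0,0,0]
    - [0,0,0,0,0,0,0]
    - [0,0,0,0,0,0,0]
    - [0,0,0,0,0,0,0]
    - [0,0,0,0,0,0,0]

```text
clock: 6.68
ee_pos: [0.4793, 0.2311, 0.1546]
tcp_rot: [0.996, -0.086, 0.0, -0.0]
contact_force: [-0.5, 0.4, -2.8]
gripper_width: 0.0251
grip_force: 40.0
```

Request:
step_arm:
  series:
    - [-0.004,0,0.02,0,0,0,0]
    - [0,0,0,0,0,0,0]
    - [0,0.04,0,0,0,0,0]
    - [0,0.04,0,0,0,0,0]
    - [0,0.04,0,0,0,0,0]

```text
clock: 7.1
ee_pos: [0.4726, 0.2011, 0.1491]
tcp_rot: [0.996, -0.086, -0.0, -0.0]
contact_force: [0.2, 1.5, -2.8]
gripper_width: 0.0249
grip_force: 40.0
```

Request:
step_arm:
  series:
    - [0,0.03,0,0,0,0,0]
    - [0,0.03,0,0,0,0,0]
    - [0,0.03,0,0,0,0,0]
    - [0,0.03,0,0,0,0,0]
    - [0,0,0,0,0,0,0]

```text
clock: 7.52
ee_pos: [0.4675, 0.17, 0.1491]
tcp_rot: [0.996, -0.087, -0.0, 0.001]
contact_force: [-0.7, 2.3, -3.7]
gripper_width: 0.0254
grip_force: 40.0
```

```bash
python3 - <<'E'
from h import *
p=rep([.465,.157,.149])
E
```

```text
7.52 [0.4675 0.17   0.1491] yang -99.97 z [-0.001 -0.001 -1.   ] F [-0.7  2.3 -3.7] w 0.0254 40.0
d/250 tool [-0.001   0.0531  0.0005]
```

Request:
step_arm:
  series:
    - [0,0.025,0,0,0,0,0]
    - [0,0.028,0,0,0,0,0]
    - [0,0,0,0,0,0,0]
    - [0,0,0,0,0,0,0]
    - [0,0,0,0,0,0,0]

```text
clock: 7.93
ee_pos: [0.4658, 0.1593, 0.1494]
tcp_rot: [0.996, -0.086, 0.0, -0.0]
contact_force: [0.0, 2.3, -2.9]
gripper_width: 0.0255
grip_force: 40.0
```

```bash
python3 - <<'E'
from h import *
p=rep([.465,.157,.149])
s=arm.grab_frame("side");t=arm.grab_frame("top")
cv2.imwrite("pics/c6.png",np.hstack([cv2.resize(s[250:400,230:380],(400,400),interpolation=2),cv2.resize(t[150:300,90:240],(400,400),interpolation=2)]))
E
```

```text
7.93 [0.4658 0.1593 0.1494] yang -99.87 z [ 0.001  0.    -1.   ] F [ 0.   2.3 -2.9] w 0.0255 40.0
d/250 tool [-0.0016  0.0097  0.0014]
```

View pics/c6.png

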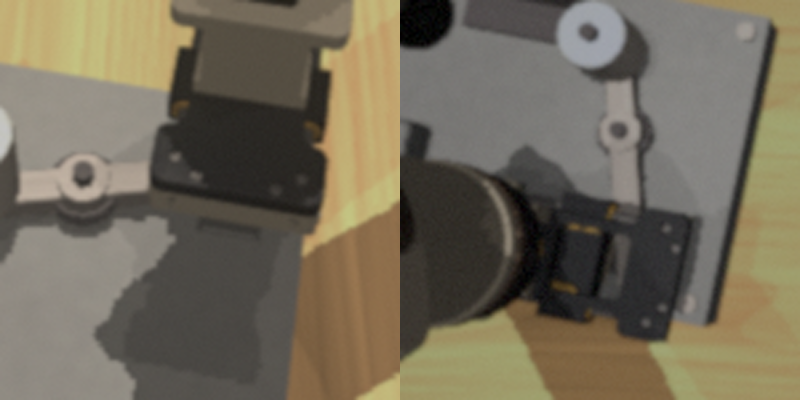

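The take-up arm has clearly swung round, with its tail passing under the gripper. I'll nudge 2 mm more and lower.

Request:
step_arm:
  series:
    - [0,0.009,0,0,0,0,0]
    - [0,0,0.02,0,0,0,0]
    - [0,0,0.02,0,0,0,0]
    - [0,0,0.02,0,0,0,0]
    - [0,0,0,0,0,0,0]

```text
clock: 8.45
ee_pos: [0.4643, 0.1566, 0.1329]
tcp_rot: [0.996, -0.086, -0.001, 0.0]
contact_force: [-0.2, 2.5, -3.4]
gripper_width: 0.0254
grip_force: 40.0
```

Request:
step_arm:
  series:
    - [0,0,0.025,0,0,0,0]
    - [0,0,0.03,0,0,0,0]
    - [0,0,0.03,0,0,0,0]
    - [0,0,0.03,0,0,0,0]
    - [0,0,0,0,0,0,0]

```text
clock: 8.87
ee_pos: [0.464, 0.1563, 0.1036]
tcp_rot: [0.996, -0.086, -0.001, 0.0]
contact_force: [-0.8, 2.3, -5.2]
gripper_width: 0.0253
grip_force: 40.0
```

```bash
python3 - <<'E'
from h import *
p=rep([.465,.157,.104])
E
```

```text
8.87 [0.464  0.1563 0.1036] yang -99.86 z [-0.003 -0.001 -1.   ] F [-0.8  2.3 -5.2] w 0.0253 40.0
d/250 tool [ 0.0033 -0.0033 -0.0016]
```

Request:
step_arm:
  series:
    - [0,0,0,0,0,0,70]
    - [0,0,0,0,0,0,70]
    - [0,0,0,0,0,0,70]
    - [0,0,0,0,0,0,70]
    - [0,0,0,0,0,0,70]

```text
clock: 9.28
ee_pos: [0.4656, 0.1564, 0.1059]
tcp_rot: [0.996, -0.086, 0.0, 0.0]
contact_force: [0.5, -0.1, -0.7]
gripper_width: 0.0537
grip_force: 0.0
```

Request:
step_arm:
  series:
    - [0,0,0,0,0,0,80]
    - [0,0,0,0,0,0,80]
    - [0,0,0,0,0,0,80]
    - [0,0,0,0,0,0,80]
    - [0,0,0,0,0,0,80]

```text
clock: 9.7
ee_pos: [0.4652, 0.1568, 0.1055]
tcp_rot: [0.996, -0.086, 0.0, 0.0]
contact_force: [0.1, 0.7, -0.3]
gripper_width: 0.0734
grip_force: 0.0
```

Request:
step_arm:
  series:
    - [0,0,-0.05,0,0,0,80]
    - [0,0,-0.1,0,0,0,80]
    - [0,0,-0.1,0,0,0,80]
    - [0,0,-0.1,0,0,0,80]
    - [0,0,-0.1,0,0,0,80]

```text
clock: 10.12
ee_pos: [0.4649, 0.1572, 0.22]
tcp_rot: [0.996, -0.086, 0.0, -0.0]
contact_force: [0.0, 0.4, 0.4]
gripper_width: 0.0734
grip_force: 0.0
```

Request:
step_arm:
  series:
    - [0.06,0.14,-0.05,0,0,0,80]
    - [0.06,0.14,0,0,0,0,80]
    - [0.06,0.14,0,0,0,0,80]
    - [0.06,0.14,0,0,0,0,80]
    - [0.06,0.14,0,0,0,0,80]

```text
clock: 10.53
ee_pos: [0.5093, -0.03, 0.2319]
tcp_rot: [0.996, -0.086, 0.001, 0.0]
contact_force: [1.1, 0.7, 0.5]
gripper_width: 0.0733
grip_force: 0.0
```

```bash
python3 - <<'E'
from h import *
p=rep()
s=arm.grab_frame("side");t=arm.grab_frame("top")
cv2.imwrite("pics/c7.png",np.hstack([cv2.resize(s[250:400,230:380],(400,400),interpolation=2),cv2.resize(t[150:300,90:240],(400,400),interpolation=2)]))
E
```

```text
10.53 [ 0.5093 -0.03    0.2319] yang -99.83 z [ 0.002 -0.    -1.   ] F [1.1 0.7 0.5] w 0.0733 0.0
```

View pics/c7.png

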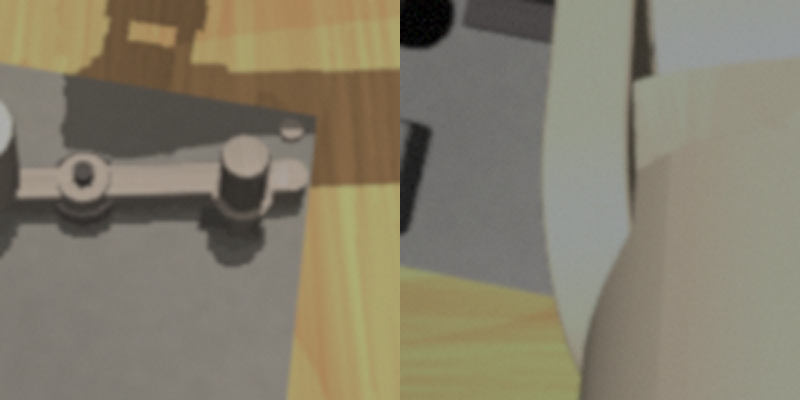

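The side crop shows the pin standing almost upright in the slot, knob at about (322,308), holding the tail back with its end at (339,316). The gripper is clear.

Request:
step_arm:
  series:
    - [0,0,0,0,0,0,80]
    - [0,0,0,0,0,0,80]
    - [0,0,0,0,0,0,80]
    - [0,0,0,0,0,0,80]
    - [0,0,0,0,0,0,80]

```text
clock: 11.05
ee_pos: [0.5089, -0.027, 0.2307]
tcp_rot: [0.996, -0.085, 0.0, -0.0]
contact_force: [0.1, -0.9, 0.8]
gripper_width: 0.0737
grip_force: 0.0
```

```bash
python3 -c "
from h import *
rep(); print(arm.job_done())"
```

```text
11.05 [ 0.5089 -0.027   0.2307] yang -99.72 z [ 0.  0. -1.] F [ 0.1 -0.9  0.8] w 0.0737 0.0
the job is handed in; nothing more can be done
None
```

I handed the job in at about 11 s with the pin standing roughly 40 mm down in the slot and holding the arm back, gripper clear; no verdict came back, and the blue and purple look-alikes fell over early on, though I felt no contact.

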